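Find the hidden keyway and seat the stop key

TASK

Set the length stop on the aluminium stop track: stand the foot of the T-handled stop key on the track's open loading deck, slide it in under the lips and drag it along the track with light downward pressure until you feel it drop into the keyway hidden under the lips, keeping hold of it and keeping it upright all the while. Stop at once there, without forcing the key on against the keyway's edge, see that it is fully down in the keyway, and let go so that it stands upright by itself. Be gentle (never load the track with more than about 25 N) and leave the other things on the desk alone.

Things in the scene. Friction and masses are not known exactly. Their poses are not given: they have to be found in the camera images.
- track: Aluminium stop track, fixed and rigid, 80 mm wide (x), 237 mm long (y -115 to +122), 42 mm high. Origin: middle of its underside, z up. A key slides towards its +y on two ledges 14 mm above the origin, at |x| 19 to 28 mm, one each side of a plain trench 8 mm deep that the key's foot bridges.
- track_deck (a point): Middle of the open loading deck, at ledge height: (0, -95, 14) mm in the track's frame. Nothing lies above the deck (track y -115 to -70 mm); near its +y end two low cheeks (to 26 mm) funnel in to the tunnel.
- track_mouth (a point): Where the tunnel begins, at ledge height: (0, -70, 14) mm in the track's frame. From y -70 to +104 mm the ledges run in a tunnel 56 mm wide, 14 mm high, under two lips (tops at 42 mm) that leave an open slot 9 mm wide along x = 0, flared at the mouth; a wall closes the far end.
- track_search (a point): Middle of the stretch that can hold the keyway: (0, 10.5, 14) mm in the track's frame. The keyway, one cut across both ledges, 26 mm long in y and 8 mm deep (floor 6 mm above the track's origin), has its middle up to 33 mm before or after this point in y. It lies hidden under the lips, elsewhere each time, and is not reported.
- key_grip (a point): Centre of the black handle of the stop key, a loose part of about 0.15 kg that stands upright at first. Handle 26 mm (x) by 22 mm (y), 50 to 86 mm above the foot's underside; this point is 68 mm above it, z up. Grip it across its y faces. The key goes into the track with its y along the track's y. A half turn about z leaves it the same.
- stop_key: The stop key; origin: middle of the underside of its foot, axes as key_grip. Foot 52 mm (x) by 20 mm (y), 10 mm high; above it a stem 5 mm (x) by 14 mm (y), which passes along the track's slot; a 28 by 24 mm collar 46 to 50 mm up; then the handle. The origin is 14 mm above the track's origin on the ledges, 6 mm in the keyway.
- tweezers: Bystander, to be left alone: steel tweezers, 118 mm, lying; origin at the middle of its underside.
- side_cutter: Bystander, to be left alone: red side cutters, 126 mm, lying; origin at the middle of its underside.
- dropper_bottle: Bystander, to be left alone: dropper bottle with red cap, 88 mm tall; origin at the middle of its underside.
- model_part_1: Bystander, to be left alone: small red model part, 42 mm; origin at the middle of its underside.
- model_part_2: Bystander, to be left alone: small orange model part, 42 mm; origin at the middle of its underside.
- tape_roll_2: Bystander, to be left alone: yellow tape roll, 68 mm across; origin at the middle of its underside.
- brush_2: Bystander, to be left alone: black-handled paint brush, 168 mm, lying; origin at the middle of its underside.
There are look-alikes about, which are no part of the job. Several things look just like the stop_key: the one meant starts nearest to the robot's base.

How it is judged:
By the outcome, as a careful person would: the job done as asked, in the order asked, and still so for the second after the job is handed in, with the robot touching nothing.
It also fails if it takes over 72 s, if anything falls off the work surface, if the arm or the gripper's body presses on something with over 40 N, if the wrist force passes 120 N, or if a joint passes its speed limit or range.

ROBOT

A 6-joint arm with a two-finger parallel gripper is mounted at the origin on a cart in front of the work surface, level with it; the furniture and walls round the work are solid. World frame = base frame: x ahead of the robot, y to its left, z up, the work surface at z = 0. Lengths are in mm, angles in rad, forces in N, time in s.
With the tool pointing down it reaches from about 300 to 850 mm from the base axis. Payload 5.4 kg.
Tool frame: the origin (TCP) lies on the centre line of the jaws, within the pads' length; the fingertips stand 17 mm ahead of it and the grasp point (between the pads) lies 2 mm behind it; z points along the fingers, y is the line along which they close (so a half turn about z gives the same grasp; the last joint's range is limited). The gripper opens to 85 mm and grips with 20 to 120 N. Pads are 22 mm wide; open, the fingers measure 114 mm over their backs; the gripper's body (76 mm by 85 mm) begins 54 mm behind the grasp point. The pads swing forward as they close: fully open they stand 13 mm farther back than shut.
Start: joints at [1.099, 0.158, 1.597, -0, 1.386, -0.21], TCP at [148.832, 555.388, 248.299] pointing down, gripper open.
Joint ranges: [-2.91, 2.91], [-0.94, 2.29], [0.18, 2.7], [-1.29, 4.43], [0.17, 2.64], [-3, 3]. Speed limits (rad/s): [2.57, 2.57, 3.14, 3.14, 3.14, 3.14].

INTERFACE

Orientations are given as a rotation vector (axis times angle).
In Python, from cell import sensors, imaging, manip gives the robot as it stands. The module is installed in compiled form; this text tells all that it offers.
- The arm moves only by the tool step_arm, never from a script. Its argument "deltas" is a list of rows, each a list of 3 entries, a list of its own where there are three numbers: the opening, from 0 (shut) to 1 (fully open), then the shift along the tool's x, y, z in cm, then the turn about the tool's z in rad. A call has 1 to 20 rows; each row shifts and turns the commanded pose from where the row before left it, along the tool's axes as they then stand; what a row does not reach is not made up. A row lasts 1/10 s, in which the tool goes at most 50 mm and 8.59 degrees, less where a joint would pass 70% of its speed; a pose out of reach is approached as far as the arm can. A call is refused whole if a number of a shift passes 5 or a number of a turn 0.15, either way. A call with a gripper value outside its range is refused whole. The fingers move at their own pace and stop on an object; the grip force is fixed at half the most. Time passes only in rows, so rows that do not move let the fingers close. It gives the time, the measured TCP pose, the force, the opening and the grip force at its end, in the units of the state.
- sensors.sense(): the state, without advancing time (a new reading comes with each control period).
- imaging.read_camera(name): name is "scene" or "top" or "wrist"; returns a dict with "color" (384x512x3 uint8, red, green, blue), "intrinsics" (3x3 intrinsics, pixels), "R" (3x3) and "t" (3): a world point X has camera coordinates R X + t. Camera axes: x right, y down, z forward; pixel columns grow to the right and rows downward; lengths in mm; the calibration is good to about 2 mm. A picture is of the moment at which its call begins. There is no depth.
- manip.finish_job(): hands the job in; it is judged then, once.
The state is a dict: "time_s": time; "joints": joint angles; "joint_velocities": joint speeds; "joint_torque": joint torques, N m; "ee_pos": TCP position; "orientation": TCP orientation; "wrist_force": force on the tool from outside, world axes, zero at the start; "wrist_torque": the same for the moment, N m; "width": finger opening in mm; "finger_force": force on a finger pad.
Only numpy, scipy, OpenCV 4.12 (cv2) and the standard library are available. Lean on these libraries where they do the work, as an engineer would, in place of code of your own. Each camera call takes 0.05 s, during which the arm holds its last target. There are 200 camera calls.

## Working session

There is one attempt and no reset: what is moved stays moved. The work goes in short steps, Python scripts to look and compute and a tool call to move; the robot and the scene stay as the last step left them, time stands still between calls to the robot, and variables do not carry over. Pictures are saved under pics/ and viewed, at most 10 in all, crops included, and the job is handed in when it is done.

Besides the shell and the picture viewer there is one more tool, called by a JSON object that holds its "method" and its "body". step_arm: Moves the arm, as the interface text tells. Its arguments: {"type":"object","properties":{"deltas":{"type":"array","items":{"type":"array"}}},"required":["deltas"]}

```bash
mkdir -p pics; cat > h.py <<'E'
import numpy as np,cv2
from cell import sensors,imaging,manip
def cam(n,save=None):
    d=imaging.read_camera(n)
    d={k:np.array(v) for k,v in d.items()}
    if save: cv2.imwrite('pics/'+save,d['color'][:,:,::-1])
    np.savez('/tmp/'+n+'.npz',**d)
    return d
def ray(d,u,v,z):
    K,R,t=d['intrinsics'],d['R'],d['t']
    w=R.T@np.linalg.inv(K)@np.array([u,v,1.]); c=-R.T@t
    return c+w*(z-c[2])/w[2]
def proj(d,X):
    p=d['intrinsics']@(d['R']@np.array(X,float)+d['t']); return p[:2]/p[2]
E
python3 - <<'E'
from h import *
for n in('scene','top'):
    d=cam(n,n+'0.png'); print(n,-d['R'].T@d['t'],d['intrinsics'][0,0])
print(sensors.sense())
E
```

```text
scene [  -6.07991951 -531.48034067  786.86393697] 386.88620890080966
top [ 275.23443834   45.12229621 1460.10855584] 494.0196218768843
{'time_s': 0.1, 'joints': array([ 1.09894187e+00,  1.58988286e-01,  1.59809680e+00, -1.25630450e-05,
        1.38622724e+00, -2.10104654e-01]), 'joint_velocities': array([ 2.37694776e-04, -1.27417795e-03, -3.06919535e-03, -1.56870442e-03,
       -3.97645279e-03, -9.76278570e-05]), 'joint_torque': array([-1.07282375e-06, -3.96989822e+01, -3.32340574e+01, -1.65316983e-04,
        4.12899666e-03,  1.46504078e-05]), 'ee_pos': array([148.58011711, 554.93766972, 247.41883658]), 'orientation': array([-4.09905628e-01, -3.11416688e+00,  2.55176770e-03]), 'wrist_force': array([1.22171302, 0.26815143, 0.52532413]), 'wrist_torque': array([ 0.02309917,  0.0076091 , -0.01934301]), 'finger_force': 0.0, 'width': 85.45319203841339}
```

View pics/scene0.png

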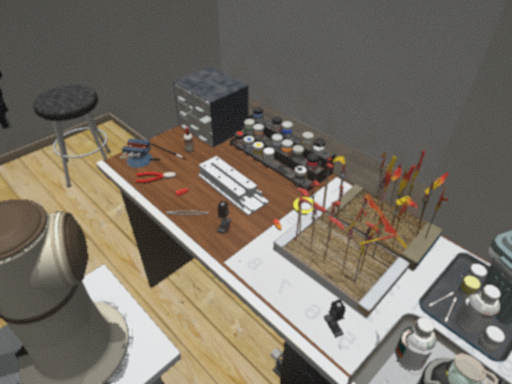

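View pics/top0.png

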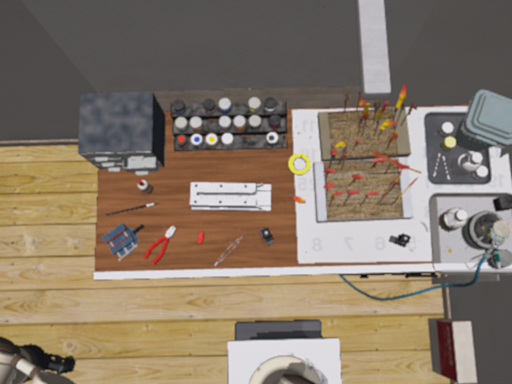

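The scene view shows the track at about (233,183), one key at (222,215) and a look-alike at (335,315). In the top view the track is at (230,195), and the keys are at (266,236) and (400,240). Next I'll enlarge the track and key region.

```bash
python3 - <<'E'
from h import *
d=dict(np.load('/tmp/top.npz')); s=dict(np.load('/tmp/scene.npz'))
print(proj(d,[0,0,0]))
for u,v in[(266,236),(400,240)]:
    print(ray(d,u,v,60))
for u,v in[(191,183),(270,185),(270,210),(191,207)]: print(ray(d,u,v,42))
a=cv2.resize(d['color'][175:250,180:290],None,fx=7,fy=7,interpolation=cv2.INTER_CUBIC)[:,:,::-1]
cv2.imwrite('pics/topc.png',a)
b=cv2.resize(s['color'][145:245,190:290],None,fx=6,fy=6,interpolation=cv2.INTER_CUBIC)[:,:,::-1]
cv2.imwrite('pics/scec.png',b)
E
```

```text
[285.15447118 393.92174658]
[437.97492485  42.61564421  60.        ]
[ 417.14545273 -337.20705678   60.        ]
[602.15462371 259.38930078  42.        ]
[590.2359782   27.07209198  42.        ]
[515.74558932  29.04588689  42.        ]
[530.39419223 259.13792802  42.        ]
```

View pics/topc.png

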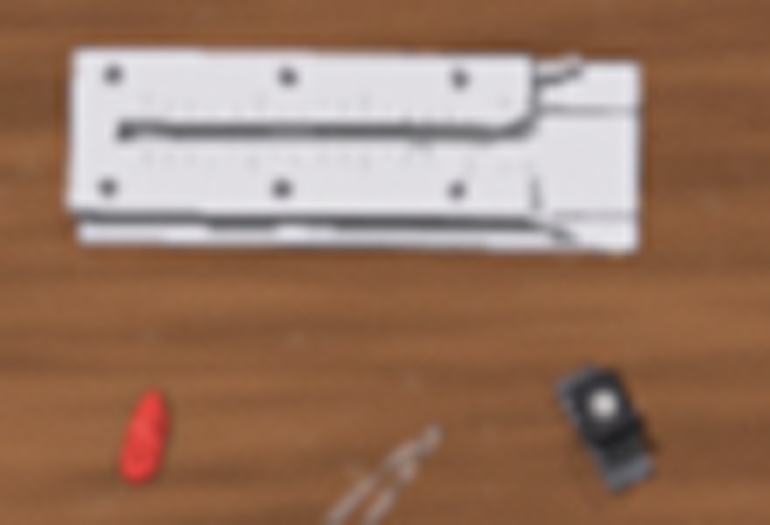

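View pics/scec.png

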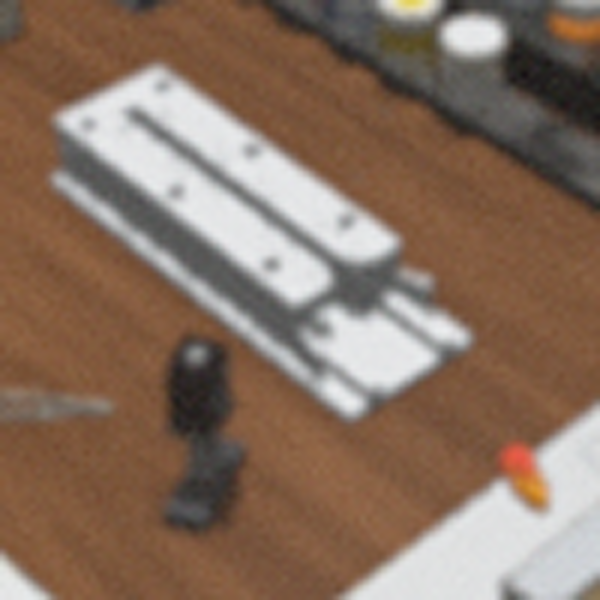

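The top crop shows the handle's white dot at crop (603,404) with the foot running from about (577,385) to (632,475). The track's lip top spans (73,48) to (535,215), and the deck's end corners are (640,62) and (637,250). In the scene crop the key stands upright beside the deck.

```bash
python3 - <<'E'
from h import *
from scipy.spatial.transform import Rotation as Ro
d=dict(np.load('/tmp/top.npz'))
f=lambda u,v,z: ray(d,180+(u+.5)/7-.5,175+(v+.5)/7-.5,z)
k=f(603,404,88); e=f(632,473,10)
print('key',k,'footend',e, np.degrees(np.arctan2(*(k-e)[1::-1])))
L=[f(73,48,42),f(533,55,42),f(68,208,42),f(533,215,42)]; print(np.round(L,1))
for a,b in((0,1),(2,3)):
    v=L[a]-L[b]; print('track y dir deg',np.degrees(np.arctan2(v[1],v[0])),np.linalg.norm(v))
s=f(122,132,42);t=f(500,131,42);v=s-t;print('slot',s,t,np.degrees(np.arctan2(v[1],v[0])))
st=sensors.sense(); print(Ro.from_rotvec(st['orientation']).as_matrix().round(3))
E
```

```text
key [445.15178433  43.20335976  88.        ] footend [425.37603482  31.64163527  10.        ] 30.312329726537836
[[607.  262.4  42. ]
 [599.   68.9  42. ]
 [538.6 264.2  42. ]
 [530.7  70.3  42. ]]
track y dir deg 87.65319084769328 193.62733717310635
track y dir deg 87.68403586630723 194.00441130658376
slot [570.3644897 241.681421   42.       ] [566.79371522  83.386202    42.        ] 88.70775872325446
[[-0.966  0.259 -0.001]
 [ 0.259  0.966 -0.002]
 [ 0.    -0.002 -1.   ]]
```

{"method": "step_arm", "body": {"deltas": [[1, [-3, -3, 0], 0], [1, [-3, -3, 0], 0], [1, [-3, -3, 0], 0], [1, [-3, -3, 0], 0], [1, [-3, -3, 0], 0], [1, [-3, -3, 0], 0], [1, [-3, -3, 0], 0], [1, [-3, -3, 0], 0], [1, [-3, -3, 0], 0], [1, [-3, -3, 0], 0], [1, [-3, -3, 0], 0], [1, [-3, -3, 0], 0], [1, [-3, -3, 0], 0], [1, [-2.8, -2.8, 0], -0.135], [1, [0, 0, 0], -0.13], [1, [0, 0, 0], -0.13], [1, [0, 0, 0], -0.13], [1, [0, 0, 0], -0.13], [1, [0, 0, 0], -0.13], [1, [0, 0, 0], 0]]}}

```text
time_s: 2.1
ee_pos: [444.1, 43.5, 247.9]
orientation: [0.813, -3.034, -0.001]
wrist_force: [0.0, 0.6, 0.2]
width: 85.6
finger_force: 0.0
```

```bash
python3 - <<'E'
from h import *
from scipy.spatial.transform import Rotation as Ro
d=cam('wrist','w1.png'); print(-d['R'].T@d['t'],d['R'].round(2))
st=sensors.sense(); print(st['ee_pos'],st['joints'],Ro.from_rotvec(st['orientation']).as_matrix().round(3))
for p in([444,43,86],[444,43,0]): print(proj(d,p))
E
```

```text
[370.83528463   1.81165144 373.36545279] [[-0.5   0.87  0.  ]
 [ 0.82  0.47  0.32]
 [ 0.28  0.16 -0.95]]
[444.1309948   43.48530931 247.91200307] [-1.74408467e-01 -1.87404190e-01  1.93974012e+00 -2.21697864e-05
  1.39006357e+00 -2.26569059e+00] [[-0.868 -0.497 -0.001]
 [-0.497  0.868  0.   ]
 [ 0.001  0.    -1.   ]]
[255.10470931 176.10904696]
[255.2870188  156.76977066]
```

View pics/w1.png

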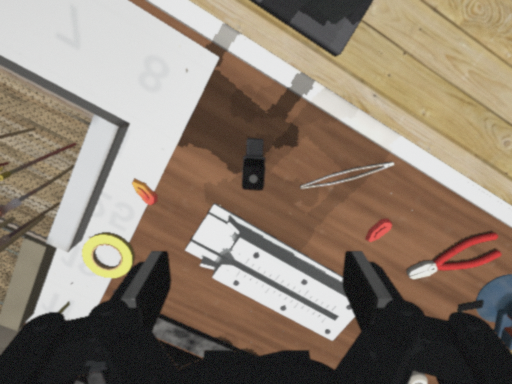

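The wrist view shows the handle's dot at (253,180) and the foot end at (255,140). The track slot runs from about (240,250) to (340,305) with the deck at (213,232), and the key is nearly aligned with the tool.

```bash
cat >> h.py <<'E'
def rows(g,r0,r1,c0,c1,th):
    for r in range(r0,r1,4):
        x=np.where(g[r,c0:c1]<th)[0]
        if len(x): print(r,x[0]+c0,x[-1]+c0,len(x))
E
python3 - <<'E'
from h import *
d=dict(np.load('/tmp/wrist.npz')); c=d['color']; g=c.max(2)
rows(g,132,196,225,285,55)
cv2.imwrite('pics/w1c.png',cv2.resize(c[125:345,180:380],None,fx=2.7,fy=2.7,interpolation=cv2.INTER_CUBIC)[:,:,::-1])
k=ray(d,253,180,88);print(k)
E
```

```text
140 262 262 1
148 261 261 1
152 250 251 2
156 245 262 18
160 244 263 20
164 243 263 21
168 243 264 22
172 243 263 21
176 243 263 14
180 243 263 13
184 243 262 20
188 244 261 18
[447.95570272  42.90385982  88.        ]
```

View pics/w1c.png

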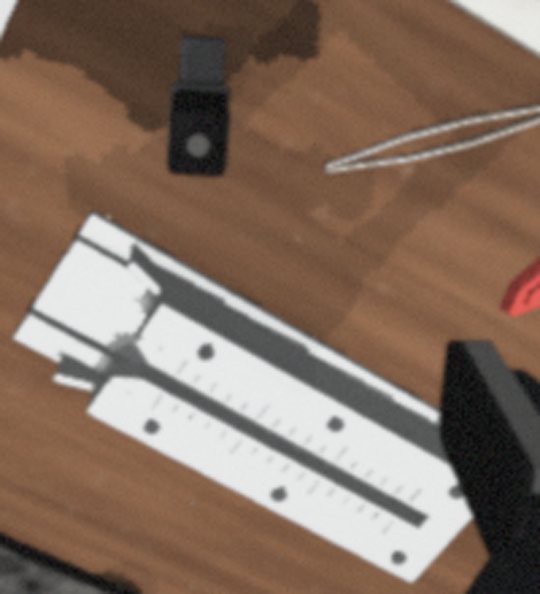

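The enlarged crop shows the foot's end corners at (182,37) and (225,39), and the dot at (198,146). The slot's centreline runs from (150,378) to (424,520), the lip mouth corners are (162,300) and (88,410), and the deck end corners are (92,213) and (14,338).

```bash
python3 - <<'E'
from h import *
d=dict(np.load('/tmp/wrist.npz'))
f=lambda u,v,z: ray(d,180+(u+.5)/2.7-.5,125+(v+.5)/2.7-.5,z)[:2]
an=lambda v:np.degrees(np.arctan2(v[1],v[0])).round(2)
k=f(198,146,88);a=f(182,37,10);b=f(225,39,10);e=(a+b)/2
print('dot',k,'footend',e,'edge',an(a-b),np.linalg.norm(a-b),'axis',an(k-e),np.linalg.norm(k-e))
h1=f(169,171,86);h2=f(225,174,86);print('handle edge',h1,h2,an(h1-h2),np.linalg.norm(h1-h2))
s=f(424,520,42);t=f(150,378,42);print('slot',t,s,an(s-t))
m1=f(162,300,42);m2=f(88,410,42);print('mouth',m1,m2,an(m2-m1),np.linalg.norm(m2-m1))
far=f(413,581,42);print('far',far,an(far-m2),np.linalg.norm(far-m2))
c1=f(92,213,14);c2=f(14,338,14);print('deckend',c1,c2,(c1+c2)/2,an(c2-c1),np.linalg.norm(c2-c1))
E
```

```text
dot [446.84625142  42.29015149] footend [423.22190197  30.75871631] edge -62.7 18.998195435037427 axis 26.02 26.28847436361223
handle edge [461.05629751  38.09011179] [451.76417766  56.555321  ] -63.29 20.671416081730232
slot [567.95032058  85.37125676] [571.47404426 242.54061997] 88.72
mouth [529.80074588  70.63837486] [597.83164696  68.39197438] -1.89 68.06797937983403
far [606.05220315 259.79200796] 87.54 191.57648707122027
deckend [519.82869183  26.00504638] [598.14729353  23.11978056] [558.98799268  24.56241347] -2.11 78.37173043319653
```

{"method": "step_arm", "body": {"deltas": [[1, [0, 0, 0], 0.05], [1, [-0.17, -0.2, 2.5], 0], [1, [0, 0, 3], 0], [1, [0, 0, 3], 0], [1, [0, 0, 3], 0], [1, [0, 0, 3], 0], [1, [0, 0, 2], 0], [1, [0, 0, 1.3], 0], [1, [0, 0, 0], 0], [0.4, [0, 0, 0], 0], [0.4, [0, 0, 0], 0], [0.4, [0, 0, 0], 0]]}}

```text
time_s: 3.35
ee_pos: [447.7, 42.3, 71.3]
orientation: [-0.735, 3.052, -0.001]
wrist_force: [-0.5, -0.9, 0.3]
width: 44.0
finger_force: 0.0
```

```bash
python3 - <<'E'
from h import *
d=cam('wrist','w2.png')
E
```

```text
(no output)
```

View pics/w2.png

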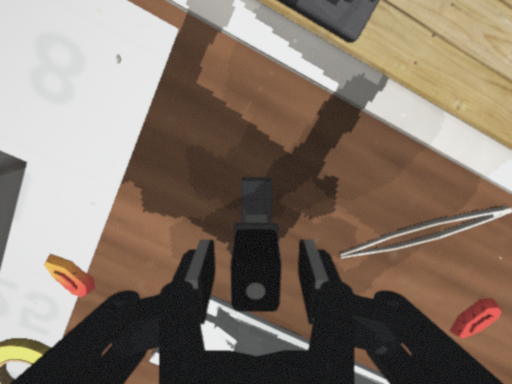

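The key is centred and square between the pads, with the dot at (256,290) and the foot end at (257,180). I'll close the gripper.

{"method": "step_arm", "body": {"deltas": [[0, [0, 0, 0], 0], [0, [0, 0, 0], 0], [0, [0, 0, 0], 0], [0, [0, 0, 0], 0], [0, [0, 0, 0], 0], [0, [0, 0, 0], 0]]}}

```text
time_s: 4.0
ee_pos: [447.6, 42.3, 71.0]
orientation: [-0.736, 3.053, -0.001]
wrist_force: [0.3, -0.1, 6.1]
width: 21.4
finger_force: 59.5
```

```bash
python3 - <<'E'
from h import *
d=cam('wrist'); 
from scipy.spatial.transform import Rotation as Ro
st=sensors.sense();R=Ro.from_rotvec(st['orientation']).as_matrix(); print(st['ee_pos'],st['width'],R.round(3))
w=dict(np.load('/tmp/wrist.npz'))
g=d['color'].min(2).astype(int); sub=g[270:310,240:275]; r,c=np.where(sub>75); print(len(r),c.mean()+240,r.mean()+270)
print(ray(d,c.mean()+240,r.mean()+270,88))
rows(d['color'].max(2),172,240,225,290,66)
E
```

```text
[447.57736183  42.23322628  71.02467944] 21.18249374383241 [[-0.89  -0.456  0.002]
 [-0.456  0.89  -0.   ]
 [-0.001 -0.001 -1.   ]]
147 256.5442176870748 291.7551020408163
[445.90583476  42.21263038  88.        ]
172 268 289 22
176 242 289 26
180 240 289 50
184 240 289 50
188 241 289 49
192 225 289 51
196 240 282 43
200 234 288 48
204 233 282 50
208 227 289 60
212 226 289 58
216 233 287 48
220 240 289 37
224 226 278 46
228 225 284 58
232 225 285 60
236 226 281 56
```

{"method": "step_arm", "body": {"deltas": [[0, [0, 0, -1], 0], [0, [0, 0, -2], 0], [0, [0, 0, -2], 0], [0, [0, 0, -1], 0], [0, [0, 0, 0], 0.13], [0, [0, 0, 0], 0.13], [0, [0, 0, 0], 0.13], [0, [0, 0, 0], 0.123], [0, [-1.5, 0.1, 0], 0], [0, [-2.5, 0.2, 0], 0], [0, [-2.5, 0.2, 0], 0], [0, [-2.5, 0.2, 0], 0], [0, [-1.7, 0, 0], 0], [0, [-1, 0, 0], 0], [0, [0, 0, 0], 0], [0, [0, 0, 0], 0]]}}

```text
time_s: 5.65
ee_pos: [563.0, 44.9, 129.8]
orientation: [-0.062, -3.139, -0.0]
wrist_force: [-1.2, -0.4, -1.9]
width: 21.4
finger_force: 58.8
```

```bash
python3 - <<'E'
from h import *
from scipy.spatial.transform import Rotation as Ro
for n in('wrist','scene'): cam(n)
st=sensors.sense();R=Ro.from_rotvec(st['orientation']).as_matrix(); print(st['ee_pos'],st['wrist_force'],st['width'],R.round(3))
w=dict(np.load('/tmp/wrist.npz'))['color']; s=dict(np.load('/tmp/scene.npz'))
a=cv2.resize(w[100:384,150:350],None,fx=2,fy=2,interpolation=cv2.INTER_CUBIC)
u,v=proj(s,[565,45,60]).astype(int);print(u,v)
b=cv2.resize(s['color'][v-50:v+50,u-35:u+35],None,fx=5.68,fy=5.68,interpolation=cv2.INTER_CUBIC)
cv2.imwrite('pics/c3.png',np.hstack([a,b[:568,:397]])[:,:,::-1])
E
```

```text
[562.96813926  44.93357023 129.98538259] [ 0.50608689  0.6395784  -1.351438  ] 20.752523139610826 [[-0.999  0.04  -0.001]
 [ 0.04   0.999  0.   ]
 [ 0.001  0.    -1.   ]]
253 189
```

View pics/c3.png

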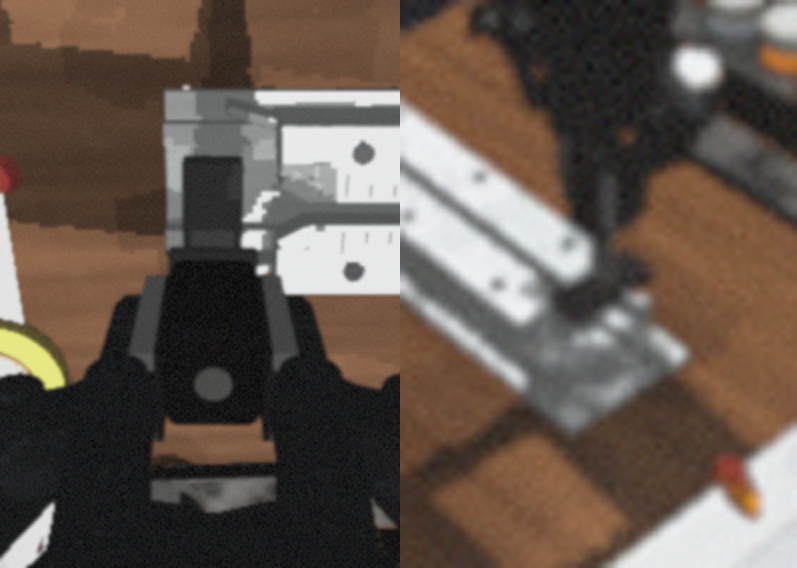

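The left half (wrist) shows the foot edge-aligned with the deck: foot end at crop rows ~157, columns 184–242. The slot is at rows 203–224 near column 370, lip edges are at rows 125 and 294, and the deck's left end is at column 166. The right half (scene) shows the key over the deck.

```bash
python3 - <<'E'
from h import *
d=dict(np.load('/tmp/wrist.npz')); g=d['color'].max(2).astype(int)
f=lambda u,v,z: ray(d,150+(u+.5)/2-.5,100+(v+.5)/2-.5,z)[:2]
an=lambda v:np.degrees(np.arctan2(v[1],v[0])).round(2)
a=f(184,157,69);b=f(242,157,69);print('footend',a,b,(a+b)/2, 'len',np.linalg.norm(a-b))
print('dot',f(213,384,147))
def cols(c):
    col=g[140:265,c]; e=np.diff(col); i=[ (k+140.5,int(e[k])) for k in range(len(e)) if abs(e[k])>25]
    return i
for c in(305,325,340): print(c,cols(c))
E
```

```text
footend [533.89711305  37.19152059] [534.642243    55.67245224] [534.26967802  46.43198642] len 18.49594694612792
dot [561.17082163  45.33141667]
305 [(144.5, 45), (145.5, 62), (150.5, -47), (151.5, -35), (152.5, -27), (161.5, 31), (162.5, 61), (163.5, 42), (181.5, -40), (211.5, 50), (212.5, 66), (246.5, -61), (247.5, -30)]
325 [(144.5, 53), (145.5, 67), (150.5, -48), (151.5, -34), (161.5, 32), (162.5, 62), (163.5, 34), (200.5, -54), (201.5, -53), (211.5, 62), (212.5, 57), (230.5, -79), (231.5, -49), (239.5, 54), (240.5, 60), (246.5, -60), (247.5, -31)]
340 [(144.5, 55), (145.5, 66), (151.5, -53), (152.5, -54), (161.5, 26), (162.5, 61), (163.5, 43), (200.5, -54), (201.5, -47), (211.5, 58), (212.5, 65), (246.5, -60), (247.5, -32)]
```

```bash
python3 - <<'E'
from h import *
d=dict(np.load('/tmp/wrist.npz'))
for c in(305,325,340):
    print(c,[ray(d,c,r,42)[:2].round(1) for r in(162.8,201.2,212.2,247)], ray(d,c,144.8,0)[:2].round(1))
print('deck end',ray(d,150+166/2,200,14), 'mouth lip',ray(d,150+279/2,170,42))
E
```

```text
305 [array([532.2,  81.5]), array([561.7,  81.9]), array([570.7,  82. ]), array([600.5,  82.3])] [527.1  87.9]
325 [array([532.8,  95.9]), array([562.3,  96.9]), array([571.3,  97.2]), array([601.1,  98.1])] [527.8 104.7]
340 [array([533.2, 106.7]), array([562.8, 108.1]), array([571.7, 108.5]), array([601.6, 110. ])] [528.3 117.3]
deck end [569.0636882   25.34895063  14.        ] mouth lip [537.07235079  70.40415345  42.        ]
```

{"method": "step_arm", "body": {"deltas": [[0, [-0.4, -0.2, 0], 0], [0, [0, 0, 1], 0], [0, [0, 0, 1.5], 0], [0, [0, 0, 1], 0], [0, [0, 0, 0.4], 0], [0, [0, 0, 0.2], 0], [0, [0, 0, 0], 0], [0, [0, 0, 0], 0]]}}

```text
time_s: 6.55
ee_pos: [568.4, 42.6, 89.8]
orientation: [0.062, 3.14, -0.0]
wrist_force: [-0.1, 0.1, -2.0]
width: 21.2
finger_force: 58.8
```

{"method": "step_arm", "body": {"deltas": [[0, [0, 0, 0.1], 0], [0, [0, 0, 0.1], 0], [0, [0, 0, 0.0], 0]]}}

```text
time_s: 6.85
ee_pos: [567.9, 42.6, 87.3]
orientation: [0.062, 3.141, -0.0]
wrist_force: [-0.2, -0.8, -2.3]
width: 21.2
finger_force: 58.8
```

{"method": "step_arm", "body": {"deltas": [[0, [0, 0, 0.1], 0], [0, [0, 0, 0.05], 0], [0, [0, 0, 0.0], 0]]}}

```text
time_s: 7.15
ee_pos: [567.8, 42.6, 85.7]
orientation: [-0.063, -3.141, -0.0]
wrist_force: [-0.4, -0.1, -1.2]
width: 21.5
finger_force: 58.8
```

```bash
python3 - <<'E'
from h import *
from scipy.spatial.transform import Rotation as Ro
for n in('wrist',): cam(n)
st=sensors.sense();R=Ro.from_rotvec(st['orientation']).as_matrix(); print(st['ee_pos'],st['wrist_force'],R.round(3))
d=dict(np.load('/tmp/wrist.npz'));w=d['color']
cv2.imwrite('pics/c4.png',cv2.resize(w[100:300,150:350],None,fx=3,fy=3,interpolation=cv2.INTER_CUBIC)[:,:,::-1])
g=w.max(2).astype(int)
for c in(325,340):
  e=np.diff(g[100:300,c]);print(c,[(k+100.5,int(e[k])) for k in range(199) if abs(e[k])>30])
E
```

```text
[567.87814708  42.6307024   85.71225342] [-0.26017426 -0.76542327 -1.71879374] [[-0.999  0.04  -0.   ]
 [ 0.04   0.999  0.   ]
 [ 0.     0.    -1.   ]]
325 [(149.5, 56), (150.5, 52), (156.5, -47), (157.5, -33), (172.5, 63), (173.5, 36), (207.5, -40), (241.5, 41), (273.5, -60), (290.5, -38)]
340 [(149.5, 57), (150.5, 58), (155.5, -48), (171.5, 44), (172.5, 61), (206.5, -49), (212.5, 41), (218.5, -37), (219.5, -58), (232.5, 58), (233.5, 47), (264.5, 37), (265.5, 42), (273.5, -61)]
```

View pics/c4.png

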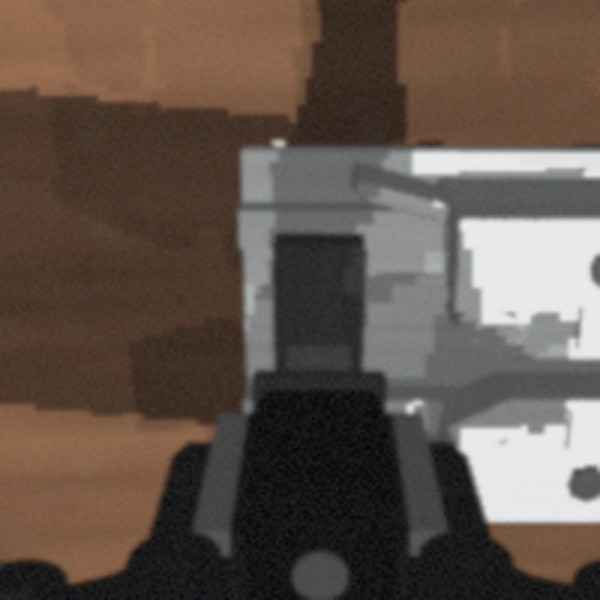

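The wrist crop shows the foot end at row 237 (columns 275–362) and lip edges at rows 217 and 522. The slot is at rows 361–397 and the deck's left end at column 242, so the foot is over the deck.

```bash
python3 - <<'E'
from h import *
d=dict(np.load('/tmp/wrist.npz'))
f=lambda u,v,z: ray(d,150+(u+.5)/3-.5,100+(v+.5)/3-.5,z)[:2].round(1)
print('foot',f(275,237,24.7),f(362,237,24.7),'dot',f(320,577,102.7))
print('lips',f(580,217,42),f(580,522,42),'slot',f(580,361,42),f(580,397,42))
print('line',f(300,208,14),'deckend',f(243,300,14),'mouth',f(458,300,42),'base',f(300,148,0))
E
```

```text
foot [539.1  34.6] [539.8  53.1] dot [566.2  43.1]
lips [532.3  94.4] [600.7  97.9] slot [562.6  95.9] [570.7  96.4]
line [535.8  39.9] deckend [557.1  25.7] mouth [548.4  71.1] base [525.1  40.1]
```

{"method": "step_arm", "body": {"deltas": [[0, [0.13, 0, 0], 0], [0, [0, 0, 0.05], 0], [0, [0, 0, 0.05], 0], [0, [0, 0, 0], 0]]}}

```text
time_s: 7.6
ee_pos: [566.6, 42.7, 85.1]
orientation: [-0.062, -3.141, 0.0]
wrist_force: [-1.1, -0.2, 1.3]
width: 20.9
finger_force: 59.4
```

{"method": "step_arm", "body": {"deltas": [[0, [0, 0, 0.04], 0], [0, [0, 0.2, 0], 0], [0, [0, 0.3, 0], 0], [0, [0, 0, 0], 0]]}}

```text
time_s: 8.0
ee_pos: [567.7, 47.5, 85.0]
orientation: [0.062, 3.139, -0.001]
wrist_force: [-0.9, -2.9, 3.9]
width: 21.7
finger_force: 59.5
```

```bash
python3 -c "
from h import *
s=sensors.sense();print(s['ee_pos'],s['wrist_force'],s['wrist_torque'])"
```

```text
[567.67228171  47.54129823  85.0240733 ] [-0.93568324 -2.87484304  3.90246527] [-0.47994221  0.03976165 -0.01424875]
```

{"method": "step_arm", "body": {"deltas": [[0, [0, 0.2, 0], 0], [0, [0, 0.3, 0], 0], [0, [0, 0.3, 0], 0], [0, [0, 0.2, 0], 0]]}}

```text
time_s: 8.4
ee_pos: [567.9, 57.5, 85.0]
orientation: [0.062, 3.139, -0.002]
wrist_force: [0.0, -4.7, 5.3]
width: 21.1
finger_force: 59.7
```

{"method": "step_arm", "body": {"deltas": [[0, [0, 0.2, 0], 0], [0, [0, 0.3, 0], 0], [0, [0, 0.2, 0], 0]]}}

```text
time_s: 8.7
ee_pos: [568.0, 64.3, 85.0]
orientation: [0.062, 3.14, -0.002]
wrist_force: [-1.2, -5.3, 5.0]
width: 21.7
finger_force: 59.8
```

{"method": "step_arm", "body": {"deltas": [[0, [0, 0.2, 0], 0], [0, [0, 0.3, 0], 0], [0, [0, 0.2, 0], 0]]}}

```text
time_s: 9.0
ee_pos: [568.3, 71.3, 85.0]
orientation: [0.062, 3.14, -0.002]
wrist_force: [-0.9, -5.7, 7.1]
width: 21.1
finger_force: 59.8
```

{"method": "step_arm", "body": {"deltas": [[0, [0, 0.2, 0], 0], [0, [0, 0.3, 0], 0], [0, [0, 0.3, 0], 0], [0, [0, 0.2, 0], 0]]}}

```text
time_s: 9.4
ee_pos: [568.7, 81.3, 85.1]
orientation: [0.062, 3.14, -0.002]
wrist_force: [-0.4, -6.5, 5.1]
width: 20.8
finger_force: 59.9
```

{"method": "step_arm", "body": {"deltas": [[0, [0, 0.3, 0], 0], [0, [0, 0.3, 0], 0], [0, [0, 0.3, 0], 0], [0, [0, 0.3, 0], 0], [0, [0, 0.3, 0], 0]]}}

```text
time_s: 9.9
ee_pos: [569.3, 96.3, 85.0]
orientation: [0.062, 3.14, -0.002]
wrist_force: [-1.3, -4.7, 5.2]
width: 20.9
finger_force: 59.9
```

{"method": "step_arm", "body": {"deltas": [[0, [0, 0.3, 0], 0], [0, [0, 0.3, 0], 0], [0, [0, 0.3, 0], 0], [0, [0, 0.3, 0], 0], [0, [0, 0.2, 0], 0]]}}

```text
time_s: 10.4
ee_pos: [569.9, 110.5, 85.0]
orientation: [0.062, 3.14, -0.002]
wrist_force: [-0.4, -4.3, 6.6]
width: 21.0
finger_force: 59.9
```

```bash
python3 -c "
from h import *
s=sensors.sense();print(s['ee_pos'],s['wrist_force'],s['wrist_torque'],s['orientation'])"
```

```text
[569.91628142 110.45648181  85.02737187] [-0.41314552 -4.26194333  6.57153865] [-1.07043952  0.01237641 -0.00875781] [ 6.19240624e-02  3.13967593e+00 -1.55493179e-03]
```

{"method": "step_arm", "body": {"deltas": [[0, [0, 0.2, 0], 0], [0, [0, 0.2, 0], 0]]}}

```text
time_s: 10.6
ee_pos: [570.1, 114.3, 85.0]
orientation: [0.062, 3.14, -0.002]
wrist_force: [-0.9, -4.2, 6.8]
width: 21.4
finger_force: 59.9
```

{"method": "step_arm", "body": {"deltas": [[0, [0, 0.2, 0], 0], [0, [0, 0.2, 0], 0]]}}

```text
time_s: 10.8
ee_pos: [570.2, 118.3, 85.0]
orientation: [0.062, 3.14, -0.002]
wrist_force: [-1.1, -4.7, 6.4]
width: 21.6
finger_force: 59.9
```

{"method": "step_arm", "body": {"deltas": [[0, [0, 0.2, 0], 0], [0, [0, 0.2, 0], 0]]}}

```text
time_s: 11.0
ee_pos: [570.3, 122.3, 85.0]
orientation: [0.062, 3.14, -0.002]
wrist_force: [-0.6, -4.3, 6.6]
width: 21.2
finger_force: 59.9
```

{"method": "step_arm", "body": {"deltas": [[0, [0, 0.2, 0], 0], [0, [0, 0.2, 0], 0]]}}

```text
time_s: 11.2
ee_pos: [570.5, 126.3, 85.0]
orientation: [0.062, 3.14, -0.002]
wrist_force: [-0.7, -5.0, 5.4]
width: 21.1
finger_force: 59.9
```

{"method": "step_arm", "body": {"deltas": [[0, [0, 0.2, 0], 0], [0, [0, 0.2, 0], 0]]}}

```text
time_s: 11.4
ee_pos: [570.7, 130.3, 85.0]
orientation: [0.062, 3.14, -0.002]
wrist_force: [0.2, -5.4, 5.7]
width: 21.2
finger_force: 59.9
```

{"method": "step_arm", "body": {"deltas": [[0, [0, 0.2, 0], 0], [0, [0, 0.2, 0], 0]]}}

```text
time_s: 11.6
ee_pos: [570.8, 134.3, 85.0]
orientation: [0.062, 3.14, -0.002]
wrist_force: [-0.8, -4.2, 6.2]
width: 21.6
finger_force: 59.9
```

{"method": "step_arm", "body": {"deltas": [[0, [0, 0.2, 0], 0], [0, [0, 0.2, 0], 0]]}}

```text
time_s: 11.8
ee_pos: [571.0, 138.3, 85.0]
orientation: [0.062, 3.14, -0.002]
wrist_force: [-0.2, -4.7, 6.6]
width: 21.4
finger_force: 59.9
```

{"method": "step_arm", "body": {"deltas": [[0, [0, 0.2, 0], 0], [0, [0, 0.2, 0], 0]]}}

```text
time_s: 12.0
ee_pos: [571.1, 142.3, 85.0]
orientation: [0.062, 3.14, -0.002]
wrist_force: [-0.0, -5.4, 5.8]
width: 21.2
finger_force: 59.9
```

{"method": "step_arm", "body": {"deltas": [[0, [0, 0.2, 0], 0], [0, [0, 0.2, 0], 0]]}}

```text
time_s: 12.2
ee_pos: [571.3, 146.3, 85.0]
orientation: [0.062, 3.14, -0.002]
wrist_force: [0.4, -4.5, 5.7]
width: 21.4
finger_force: 59.9
```

{"method": "step_arm", "body": {"deltas": [[0, [0, 0.2, 0], 0], [0, [0, 0.2, 0], 0]]}}

```text
time_s: 12.4
ee_pos: [571.4, 150.3, 84.9]
orientation: [0.062, 3.14, -0.002]
wrist_force: [-0.0, -4.4, 5.0]
width: 21.3
finger_force: 59.8
```

{"method": "step_arm", "body": {"deltas": [[0, [0, 0.2, 0], 0], [0, [0, 0.2, 0], 0]]}}

```text
time_s: 12.6
ee_pos: [571.5, 154.4, 84.9]
orientation: [0.062, 3.14, -0.002]
wrist_force: [-0.5, -4.8, 5.1]
width: 21.1
finger_force: 59.7
```

{"method": "step_arm", "body": {"deltas": [[0, [0, 0.2, 0], 0], [0, [0, 0.2, 0], 0]]}}

```text
time_s: 12.8
ee_pos: [571.6, 158.4, 84.8]
orientation: [0.062, 3.14, -0.001]
wrist_force: [0.2, -4.0, 4.7]
width: 21.1
finger_force: 59.7
```

{"method": "step_arm", "body": {"deltas": [[0, [0, 0.15, 0], 0], [0, [0, 0.15, 0], 0]]}}

```text
time_s: 13.0
ee_pos: [570.2, 162.5, 83.2]
orientation: [-0.063, -3.138, -0.002]
wrist_force: [-0.3, -0.6, -1.7]
width: 21.6
finger_force: 58.9
```

Fz has fallen to the free weight and z has dropped, so this is the keyway. I'll stop sliding and lower straight down.

{"method": "step_arm", "body": {"deltas": [[0, [0, 0, 0], 0], [0, [0, 0, 0.1], 0], [0, [0, 0, 0.1], 0], [0, [0, 0, 0], 0]]}}

```text
time_s: 13.4
ee_pos: [571.0, 161.6, 81.9]
orientation: [-0.063, -3.14, -0.0]
wrist_force: [-0.0, -0.1, -2.2]
width: 20.8
finger_force: 58.9
```

{"method": "step_arm", "body": {"deltas": [[0, [0, 0, 0.1], 0], [0, [0, 0, 0.1], 0], [0, [0, 0, 0.1], 0], [0, [0, 0, 0], 0]]}}

```text
time_s: 13.8
ee_pos: [571.2, 161.5, 79.2]
orientation: [-0.063, -3.141, 0.0]
wrist_force: [-0.4, 0.3, -1.7]
width: 20.9
finger_force: 58.9
```

{"method": "step_arm", "body": {"deltas": [[0, [0, 0, 0.1], 0], [0, [0, 0, 0.05], 0], [0, [0, 0, 0.05], 0], [0, [0, 0, 0], 0]]}}

```text
time_s: 14.2
ee_pos: [571.3, 161.6, 77.3]
orientation: [-0.062, -3.141, -0.0]
wrist_force: [0.3, 0.1, -2.2]
width: 21.3
finger_force: 58.9
```

{"method": "step_arm", "body": {"deltas": [[0, [0, 0, 0.04], 0], [0, [0, 0, 0.04], 0], [0, [0, 0, 0], 0]]}}

```text
time_s: 14.5
ee_pos: [571.5, 161.6, 77.1]
orientation: [0.062, 3.141, -0.0]
wrist_force: [-1.8, 0.3, 2.6]
width: 20.9
finger_force: 59.5
```

{"method": "step_arm", "body": {"deltas": [[0, [0, 0, -0.03], 0], [0, [0, 0, 0], 0], [0.3, [0, 0, 0], 0], [0.4, [0, 0, 0], 0], [0.6, [0, 0, 0], 0], [0.7, [0, 0, 0], 0], [0.7, [0, 0, 0], 0]]}}

```text
time_s: 15.2
ee_pos: [571.4, 161.6, 76.9]
orientation: [0.062, 3.141, -0.0]
wrist_force: [-0.7, -0.5, -0.1]
width: 60.2
finger_force: 0.0
```

```bash
python3 -c "
from h import *
s=sensors.sense();print(s['ee_pos'],s['wrist_force'],s['width'],s['finger_force'])"
```

```text
[571.39895037 161.5701042   76.86455853] [-0.67290359 -0.52992099 -0.13635929] 60.17902554126568 0.0
```

{"method": "step_arm", "body": {"deltas": [[0.7, [0, 0, -0.5], 0], [0.7, [0, 0, -1.5], 0], [0.7, [0, 0, -3], 0], [0.7, [0, 0, -3], 0], [0.7, [0, 0, -3], 0], [0.7, [0, 0, -3], 0], [0.7, [0, 0, -2], 0], [0.7, [0, 0, 0], 0], [0.7, [0, 0, 0], 0]]}}

```text
time_s: 16.1
ee_pos: [571.5, 161.6, 237.6]
orientation: [0.063, 3.14, 0.0]
wrist_force: [-0.8, -0.2, -0.3]
width: 59.6
finger_force: 0.0
```

```bash
python3 - <<'E'
from h import *
d=cam('wrist');s=cam('scene');st=sensors.sense()['ee_pos']
a=cv2.resize(d['color'],(512,384));u,v=proj(s,[568,161,50]).astype(int)
b=cv2.resize(s['color'][v-48:v+48,u-36:u+36],None,fx=4,fy=4,interpolation=cv2.INTER_CUBIC)
cv2.imwrite('pics/end.png',np.hstack([a,b])[:,:,::-1]); print(st, proj(d,[569,162,94]),proj(d,[569,162,6]))
E
```

```text
[570.51531604 161.51031139 235.4741434 ] [256.16119964 179.47713451] [256.16651897 157.90700011]
```

View pics/end.png

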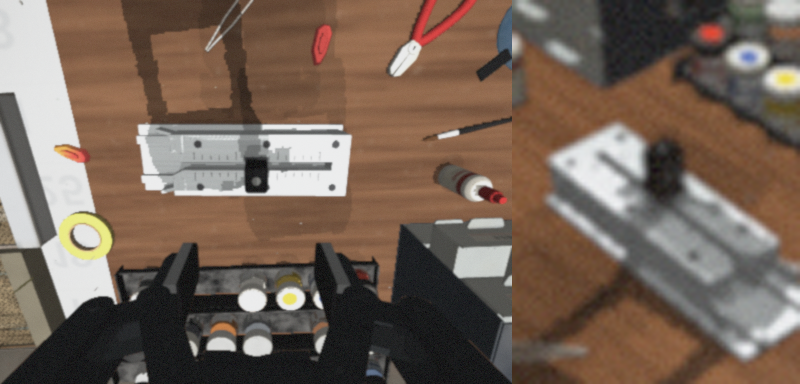

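The key stands upright by itself in the slot, with its dot at (256,181) in the wrist view where (256,179) is expected for a fully seated key. The gripper is clear and nothing else was disturbed.

```bash
python3 -c "
from cell import manip; print(manip.finish_job())"
```

```text
the job is handed in; nothing more can be done
None
```

The stop key is fully down in the hidden keyway, about 8 mm below the ledges, and stands upright by itself; the gripper is clear, wrist-force readings stayed under about 10 N, and the job was handed in after about 16 s.

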